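# Zero the portion counter's two thumbwheels

## Robot

A 6-joint arm with a two-finger parallel gripper is mounted at the origin on a cart in front of the work surface, level with it; the furniture and walls round the work are solid. World frame = base frame: x ahead of the robot, y to its left, z up, the work surface at z = 0. Lengths are in mm, angles in rad, forces in N, time in s.
With the tool pointing down it reaches from about 150 to 775 mm from the base axis. Payload 6.1 kg.
Tool frame: the origin (TCP) lies between the finger pads; the fingertips stand 22 mm ahead of it and the grasp point (between the pads) lies 3 mm ahead of it (arm.tip_reach is the z of the fingertips in the tool frame, in mm); z points along the fingers, y is the line along which they close (so a half turn about z gives the same grasp; the last joint's range is limited). The gripper opens to 85 mm and grips with 20 to 120 N. Pads are 22 mm wide; open, the fingers measure 114 mm over their backs; the gripper's body (76 mm by 85 mm) begins 54 mm behind the grasp point. The pads swing forward as they close: fully open they stand 13 mm farther back than shut.
Start: joints at [1.16, 0.126, -0.04, 1.405, 0, 1.571], TCP at [209.647, 481.307, 227.595] pointing down, gripper open.
Joint ranges: [-2.72, 2.72], [-0.95, 1.95], [-1.27, 1.35], [-1.78, 2.02], [-1.46, 1.47], [-3.14, 3.14]. Speed limits (rad/s): [2.39, 2.39, 3.01, 3.14, 3.14, 3.14].

## Interface

Orientations are given as a unit quaternion [x, y, z, w].
In Python, from bench import arm gives the robot as it stands.
- The arm moves only by the shell command python3 -m jog 'ROWS' [OPENING] [FORCE]. ROWS is JSON, a list of rows, each a list of 4 numbers: the shift along the tool's x, y, z in cm, then the turn about the tool's z in degrees. A call has exactly 5 rows; each row is the pose to reach, as a shift and turn from the pose commanded when the call began, along the tool's axes at that moment; what a row does not reach only later rows make up. A row lasts 1/8 s, in which the tool goes at most 62.5 mm and 10.7 degrees, less where a joint would pass 70% of its speed; a pose out of reach is approached as far as the arm can. A call with a gripper value outside its range is refused whole. OPENING is the opening, from -1 (shut) to 1 (fully open), so that 0 is half open, set as the call begins (- or left out, the last holds). The fingers move at their own pace and stop on an object; FORCE is the grip in N (left out, the last holds). Time passes only in rows, so rows that repeat a pose let the fingers close, or fill a call up. It gives the time, the measured TCP pose, the force, the opening and the grip force at its end, in the units of the state.
- arm.state(): the state, without advancing time (a new reading comes with each control period).
- arm.get_image(name): name is "scene" or "side" or "wrist"; returns a dict with "frame" (420x560x3 uint8, red, green, blue), "depth" (420x560 float32, mm along the optical axis (not along the pixel's ray), 0 where there is no reading), "intrinsics" (3x3 intrinsics, pixels), "k1" (the pictures are not rectified: a ray, as slopes to the right and down, at radius r is drawn at 1 + k1 r^2 times it, then the intrinsics apply), "rvec" (rotation vector, rad) and "tvec" (3), from world to camera coordinates, as OpenCV has them. Camera axes: x right, y down, z forward; pixel columns grow to the right and rows downward; lengths in mm; the calibration is good to about 2 mm. A picture is of the moment at which its call begins.
- arm.finish_job(): hands the job in; it is judged then, once.
Trained networks look in a picture, given as the dict that the camera call returned (one of the last four; its "shot" number tells which), for a name from the list of things; names that differ only in an ending like _2 or _b are one class to them, and where a whole thing is asked for, a point or a joint stands for the part that bears it (a point fixed in the world has none). Each returns a list of dicts, best first, with "score" (0 to 1); they miss things now and then, are a little off and sometimes report something else, mostly with a low value. They report only what shows in the picture. A call takes as long as a camera call.
- arm.recognise(picture, name): "bbox" ([left, top, width, height] in pixels, round what is visible of it).
- arm.outline_of(picture, name): "region" (420x560 bool, what is visible of it) and "bbox" ([left, top, width, height] in pixels, round what is visible of it).
- arm.spot_point(picture, name): "pixel" ([row, column] in pixels: a listed point, or the origin of a listed thing).
The state is a dict: "time_s": time; "q": joint angles; "joint_vel": joint speeds; "effort": joint torques, N m; "eef_pos": TCP position; "tool_rot": TCP orientation; "contact_force": force on the tool from outside, world axes, zero at the start; "wrist_torque": the same for the moment, N m; "opening": finger opening in mm; "grip_force": force on a finger pad.
Only numpy, scipy, OpenCV 4.12 (cv2) and the standard library are available. Lean on these libraries where they do the work, as an engineer would, in place of code of your own. Each camera call takes 0.05 s, during which the arm holds its last target. There are 200 camera calls.

## Task

Set the portion counter back to zero for the next sitting: with a fingertip against the teeth at its edge, push each of its two white wheels round anticlockwise (seen from above), click by click, until the wheel's arrow points at the upright peg behind that wheel, and do not click on past the peg. Leave both wheels seated in their clicks at the pegs; do not lift the counter or shove it about, and do not disturb the things round it.

Things in the scene. Friction and masses are not known exactly. Their poses are not given: they have to be found in the camera images.
- counter: portion counter: flat aluminium housing, 140 x 284 mm, top 26 mm above the table, 1.3 to 2.1 kg, loose on rubber feet. Origin at the centre of its underside; y runs along its length from right wheel to left, +x to the pegs' side, away from the robot (within 0.35 rad). Wheels lie flat on top, axles at y = +76 and -76 mm. Pips beside a wheel tell the clicks to go when the arrow points at them
- left_peg (a point): top of the left wheel's zero peg: upright steel pin, 10 mm thick, top 55 mm above the table, 62 mm to the counter's +x from the wheel's axle
- right_peg (a point): top of the right wheel's zero peg: upright steel pin, 10 mm thick, top 55 mm above the table, 62 mm to the counter's +x from the wheel's axle
- left_hub (a point): top centre of the left wheel (+y side), on its axle, 46 mm above the table. White disc, radius 31 mm, with six radial teeth 8 mm wide reaching to radius 54 mm, all 28 to 46 mm above the table; gaps 40 mm wide at radius 48. A black arrow, 5 mm high, runs from the axle along one tooth. At rest teeth stand at 0, 60, 120.. degrees from the counter's +x, gaps half-way between
- right_hub (a point): top centre of the right wheel (-y side), on its axle, 46 mm above the table. White disc, radius 31 mm, with six radial teeth 8 mm wide reaching to radius 54 mm, all 28 to 46 mm above the table; gaps 40 mm wide at radius 48. A black arrow, 5 mm high, runs from the axle along one tooth. At rest teeth stand at 0, 60, 120.. degrees from the counter's +x, gaps half-way between
- left_wheel (a joint): angle of the left wheel, rad, growing anticlockwise seen from above; 0: arrow at its peg. One click is 1.047 rad (60 degrees). A sprung pawl draws it to the nearest whole click, tipping over half-way. Starts one to three clicks short of zero (about -1.05, -2.09 or -3.14). A click takes 1 to 2 N at the teeth; the damped wheel then settles within a second
- right_wheel (a joint): angle of the right wheel, rad, growing anticlockwise seen from above; 0: arrow at its peg. One click is 1.047 rad (60 degrees). A sprung pawl draws it to the nearest whole click, tipping over half-way. Starts one to three clicks short of zero (about -1.05, -2.09 or -3.14). A click takes 1 to 2 N at the teeth; the damped wheel then settles within a second
- salt_shaker: bystander: salt shaker, 44 mm thick, 90 mm tall, behind the counter; origin at its underside
- pepper: bystander: pepper jar, 46 mm thick, 106 mm tall, behind the counter; origin at its underside
- spoon_1: bystander: steel spoon, 188 x 38 x 15 mm, lying in front of the counter; origin at its underside
- dial_timer: bystander: round dial timer, 72 mm wide, 37 mm tall, to the left; origin at its underside
- small_dish_1: bystander: small dish, 90 mm wide, 20 mm tall, to the right; origin at its underside

How it is judged (in metres and radians):
At the end, for the whole second after the job is handed in: Both wheels rest in their zero click, arrows at the pegs within 0.17 rad; the counter stands flat and still within 30 mm of where it was (value of joint left_wheel between -0.17 and 0.17 rad and velocity of joint left_wheel between -0.1 and 0.1 rad/s and value of joint right_wheel between -0.17 and 0.17 rad and velocity of joint right_wheel between -0.1 and 0.1 rad/s and distance of counter from where it was at the start of the episode below 0.03 m and angle between counter's own z axis and vertical below 0.05 rad and linear speed of counter below 0.02 m/s); the robot touches nothing.
It fails at once if a wheel was clicked on past its zero peg (value of joint any of left_wheel, right_wheel above 0.55 rad).
It fails at once if the counter was lifted, tipped or shoved more than 30 mm (distance of counter from where it was at the start of the episode above 0.03 m or height (world z) of counter above 0.012 m or angle between counter's own z axis and vertical above 0.12 rad).
It fails at once if a bystander was moved more than 25 mm (distance of any of salt_shaker, pepper, spoon_1, dial_timer, small_dish_1 from where it was at the start of the episode above 0.025 m).
It also fails if it takes over 72 s, if anything falls off the work surface, if the arm or the gripper's body presses on something with over 40 N, if the wrist force passes 120 N, or if a joint passes its speed limit or range.

## Working session

There is one attempt and no reset: what is moved stays moved. The work goes in short steps, Python scripts to look and compute and a shell command to move; the robot and the scene stay as the last step left them, time stands still between calls to the robot, and variables do not carry over. Pictures are saved under pics/ and viewed, at most 10 in all, crops included, and the job is handed in when it is done.

```bash
mkdir -p pics
cat > h.py <<'E'
import numpy as np, cv2
from bench import arm
def ray(p,u,v):
    K=np.array(p["intrinsics"]);k=p["k1"]
    d=np.array([(u-K[0,2])/K[0,0],(v-K[1,2])/K[1,1]]);s=d.copy()
    for _ in range(20): s=d/(1+k*(s@s))
    R=cv2.Rodrigues(np.array(p["rvec"],float))[0];t=np.array(p["tvec"],float).ravel()
    return -R.T@t, R.T@np.array([s[0],s[1],1])
def atz(p,u,v,z):
    c,d=ray(p,u,v); return c+d*(z-c[2])/d[2]
def proj(p,X):
    K=np.array(p["intrinsics"]);R=cv2.Rodrigues(np.array(p["rvec"],float))[0]
    c=R@np.array(X,float)+np.array(p["tvec"],float).ravel();s=c[:2]/c[2];s=s*(1+p["k1"]*(s@s))
    return K[0,0]*s[0]+K[0,2],K[1,1]*s[1]+K[1,2]
def save(p,n,f=None):
    im=p["frame"][:,:,::-1]
    cv2.imwrite("pics/"+n,im)
E
python3 - <<'E'
from h import *
Z=dict(left_peg=55,right_peg=55,left_hub=46,right_hub=46,counter=0,salt_shaker=0,pepper=0,spoon_1=0,dial_timer=0,small_dish_1=0)
for n in("scene","side"):
    p=arm.get_image(n);save(p,n+".png")
    print(n,ray(p,280,210)[0].round())
    for k,z in Z.items():
        r=arm.spot_point(p,k)
        for a in r[:2]:
            v,u=a["pixel"];print(k,round(a["score"],2),round(u),round(v),atz(p,u,v,z).round(1))
s=arm.state();print(s)
E
```

```text
scene [ -74. -633.  935.]
left_peg 0.84 273 198 [629.8  20.3  55. ]
right_peg 0.67 195 182 [523.7 253.9  55. ]
left_hub 0.84 253 212 [552.2  29.1  46. ]
right_hub 0.95 282 243 [ 518. -113.   46.]
counter 0.8 267 232 [550.  -23.6   0. ]
salt_shaker 0.67 297 206 [693.1 -21.7   0. ]
pepper 0.81 318 227 [ 663.7 -126.9    0. ]
spoon_1 0.57 230 248 [435.4  13.8   0. ]
spoon_1 0.35 256 208 [601.3  69.    0. ]
dial_timer 0.64 198 180 [574.5 308.5   0. ]
dial_timer 0.5 321 230 [ 658.7 -140.3    0. ]
small_dish_1 0.59 375 287 [ 588.7 -370.9    0. ]
small_dish_1 0.37 274 198 [674.4  58.2   0. ]
side [402. 847. 642.]
left_peg 0.6 267 222 [622.6  21.4  55. ]
right_peg 0.63 294 194 [ 581.5 -126.6   55. ]
left_hub 0.66 286 231 [571.2  38.9  46. ]
right_hub 0.57 311 201 [ 530.1 -114.8   46. ]
counter 0.84 301 227 [546.4 -46.6   0. ]
counter 0.48 312 202 [ 535.7 -184.6    0. ]
salt_shaker 0.73 245 226 [697.4 -22.3   0. ]
salt_shaker 0.44 337 248 [439.3  25.5   0. ]
pepper 0.23 263 327 [562.2 312.5   0. ]
spoon_1 0.74 335 246 [445.9  18.    0. ]
dial_timer 0.65 266 328 [556.1 312.8   0. ]
small_dish_1 0.78 309 173 [ 573.8 -366.4    0. ]
{'time_s': 1.1, 'q': array([ 1.16000216e+00,  1.25783133e-01, -3.96159209e-02,  1.40540468e+00,
       -1.53568956e-05,  1.57078120e+00]), 'joint_vel': array([-1.16367614e-03,  1.05233073e-03,  1.10857090e-04, -9.37020476e-05,
       -8.91168496e-05, -1.22279583e-03]), 'effort': array([ 1.66320710e-04, -4.35720491e+01,  3.53093112e+01,  1.62342840e-03,
       -8.49437333e-05, -1.04985025e-05]), 'eef_pos': array([209.64582293, 481.29591443, 227.59608464]), 'tool_rot': array([ 2.03948507e-01,  9.78981617e-01, -5.19346364e-06,  6.76130430e-06]), 'contact_force': array([ 0.33030974, -0.54586679,  0.37644564]), 'wrist_torque': array([ 0.03793861,  0.01121902, -0.02462524]), 'grip_force': 0.0, 'opening': 85.8584040798482}
```

```bash
python3 -m jog '[[-5,-3.8,0,0],[-10,-7.6,0,0],[-15,-11.4,0,0],[-20,-15.2,0,0],[-24,-18,0,0]]' -1 20; python3 -m jog '[[-5,-3.8,0,0],[-10,-7.6,0,0],[-14,-11,-1,0],[-16,-13,-2,0],[-16,-13,-3,0]]'
python3 - <<'E'
from h import *
p=arm.get_image("wrist");save(p,"w1.png")
print(ray(p,280,210), arm.state()["eef_pos"],arm.state()["tool_rot"])
for k,z in dict(left_peg=55,right_peg=55,left_hub=46,right_hub=46).items():
        r=arm.spot_point(p,k)
        for a in r[:2]:
            v,u=a["pixel"];print(k,round(a["score"],2),round(u),round(v),atz(p,u,v,z).round(1))
E
```

```text
time_s: 1.72
eef_pos: [358.4, 218.4, 227.9]
tool_rot: [0.204, 0.979, 0.0, 0.0]
contact_force: [0.2, 0.7, 0.4]
opening: -0.2
grip_force: 0.0
time_s: 2.35
eef_pos: [453.0, 35.8, 257.8]
tool_rot: [0.206, 0.979, -0.0, -0.0]
contact_force: [-0.4, 0.1, -0.4]
opening: 0.1
grip_force: 0.0
(array([376.58820789,  68.96349362, 404.13903298]), array([ 0.28196083, -0.14155693, -0.94908256])) [453.01766572  36.87397495 259.15773265] [2.04981803e-01 9.78765528e-01 3.62989339e-04 6.07431962e-04]
right_peg 0.87 215 319 [ 586.4 -126.9   55. ]
left_hub 0.92 322 262 [569.4  36.4  46. ]
right_hub 0.75 205 276 [ 527.4 -111.3   46. ]
```

View pics/w1.png

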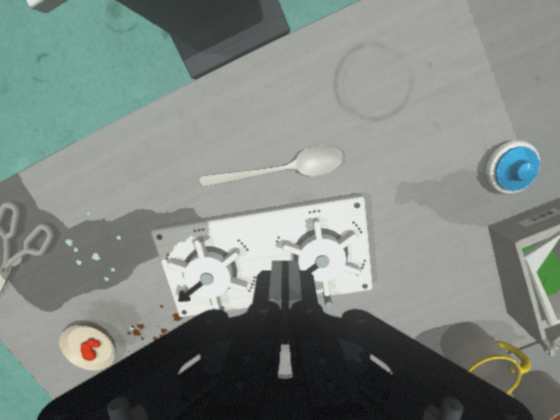

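```bash
python3 -m jog '[[-3,0,0,0],[-6,0,0,0],[-9,1,0,0],[-9,1,0,0],[-9,1,0,0]]'
python3 - <<'E'
from h import *
p=arm.get_image("wrist");save(p,"w2.png")
c=cv2.resize(p["frame"][60:300,100:420,::-1],None,fx=2.5,fy=2.5,interpolation=cv2.INTER_CUBIC);cv2.imwrite("pics/w2c.png",c)
print(arm.state()["eef_pos"],arm.state()["tool_rot"])
for k,z in dict(left_peg=55,right_peg=55,left_hub=46,right_hub=46).items():
        r=arm.spot_point(p,k)
        for a in r[:2]:
            v,u=a["pixel"];print(k,round(a["score"],2),round(u),round(v),atz(p,u,v,z).round(1))
E
```

```text
time_s: 3.22
eef_pos: [538.4, 11.4, 257.2]
tool_rot: [0.203, 0.979, -0.0, -0.001]
contact_force: [-0.4, -0.6, -0.3]
opening: 0.0
grip_force: 0.0
[538.23758851  11.3177697  257.52478789] [ 2.03361017e-01  9.79103771e-01 -5.01793321e-05 -3.15296736e-04]
left_peg 0.96 323 243 [625.3  23.4  55. ]
right_peg 0.83 201 261 [ 587.7 -125.1   55. ]
left_hub 0.73 316 195 [567.5  38.   46. ]
right_hub 0.81 190 214 [ 529.5 -112.1   46. ]
```

View pics/w2c.png

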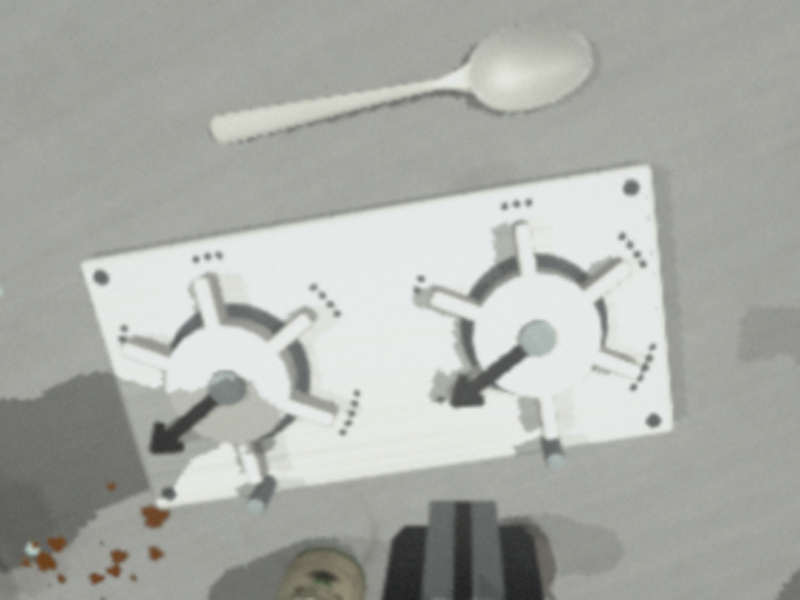

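```bash
cat >> h.py <<'E'
from scipy.spatial.transform import Rotation as Ro
H=dict(L=np.array([567.4,37.1]),R=np.array([528.5,-109.9]));YAW=-14.76
def go(w,deg,r,z):
    s=arm.state();R=Ro.from_quat(s["tool_rot"]).as_matrix()
    a=np.radians(deg+YAW);t=np.r_[H[w]+r*np.array([np.cos(a),np.sin(a)]),z]
    d=R.T@(t-s["eef_pos"])/10
    xa=np.degrees(np.arctan2(R[1,0],R[0,0]));tw=-(deg+YAW-90-xa);tw=(tw+180)%360-180
    print(w,deg,"target",t.round(1),"at",s["eef_pos"].round(1),"shift",d.round(2),"turn",tw.round(1),"q",s["q"].round(2),"tilt z",R[:,2].round(3),arm.tip_reach)
E
python3 -c "
from h import *
go('L',150,56,120)"
```

```text
L 150 target [527.6  76.5 120. ] at [538.5  10.9 258. ] shift [ 3.62  5.58 13.8 ] turn 111.3 q [0.02 0.15 0.06 1.48 0.   0.43] tilt z [ 0.001  0.    -1.   ] 22.0
```

```bash
python3 -m jog '[[1,1.5,2,10],[2,3,4,20],[3,5,6,30],[3.6,5.6,8,40],[3.6,5.6,10,50]]' >/dev/null; python3 -m jog '[[0,0,0,10],[0,0,0,20],[0,0,0,30],[0,0,0,40],[0,0,0,50]]' >/dev/null;python3 -m jog '[[0,0,0,10],[0,0,0,11.3],[0,0,0,11.3],[0,0,0,11.3],[0,0,0,11.3]]'; python3 -c "
from h import *
go('L',150,56,120)
p=arm.get_image('wrist');save(p,'w3.png')
for k,z in dict(left_peg=55,left_hub=46,right_peg=55,right_hub=46).items():
        for a in arm.spot_point(p,k)[:2]:
            v,u=a['pixel'];print(k,round(a['score'],2),round(u),round(v),atz(p,u,v,z).round(1))
"
```

```text
time_s: 5.35
eef_pos: [528.4, 76.3, 157.6]
tool_rot: [0.923, 0.384, 0.0, 0.0]
contact_force: [-1.2, 0.7, 0.4]
opening: -0.0
grip_force: 0.0
L 150 target [527.6  76.5 120. ] at [528.4  76.3 157.6] shift [-0.04 -0.07  3.76] turn -0.0 q [ 0.14  0.15 -0.16  1.26 -0.    2.5 ] tilt z [ 0. -0. -1.] 22.0
left_peg 0.59 416 175 [626.1  21.9  55. ]
left_hub 0.92 350 207 [568.6  36.2  46. ]
right_peg 0.84 473 306 [ 588.8 -120.3   55. ]
right_hub 0.75 415 330 [ 530.2 -111.5   46. ]
```

View pics/w3.png

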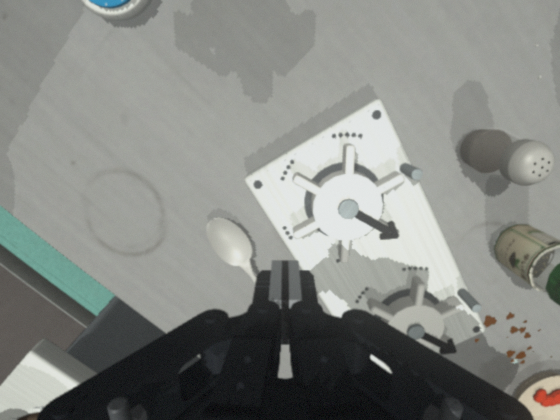

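```bash
python3 -m jog '[[-0.1,-0.1,2,0],[-0.1,-0.1,4,0],[-0.1,-0.1,6,0],[-0.1,-0.1,7.5,0],[-0.1,-0.1,7.5,0]]' >/dev/null; python3 -m jog '[[0,0,0.6,0],[0,0,1.2,0],[0,0,1.8,0],[0,0,2.6,0],[0,0,2.6,0]]'; python3 -c "
from h import *
go('L',150,56,56)
p=arm.get_image('side');u,v=proj(p,[550,30,40]);u=int(u);v=int(v)
cv2.imwrite('pics/s1.png',cv2.resize(p['frame'][v-75:v+75,u-100:u+100,::-1],None,fx=4,fy=4))
"
```

```text
time_s: 6.85
eef_pos: [526.4, 76.2, 55.7]
tool_rot: [0.923, 0.384, -0.001, -0.0]
contact_force: [-0.1, -0.4, 0.2]
opening: -0.1
grip_force: 0.0
L 150 target [527.6  76.5  56. ] at [526.4  76.2  55.7] shift [ 0.11  0.06 -0.03] turn -0.1 q [ 0.14  0.2  -0.34  1.04 -0.    2.5 ] tilt z [-0.001 -0.    -1.   ] 22.0
```

View pics/s1.png

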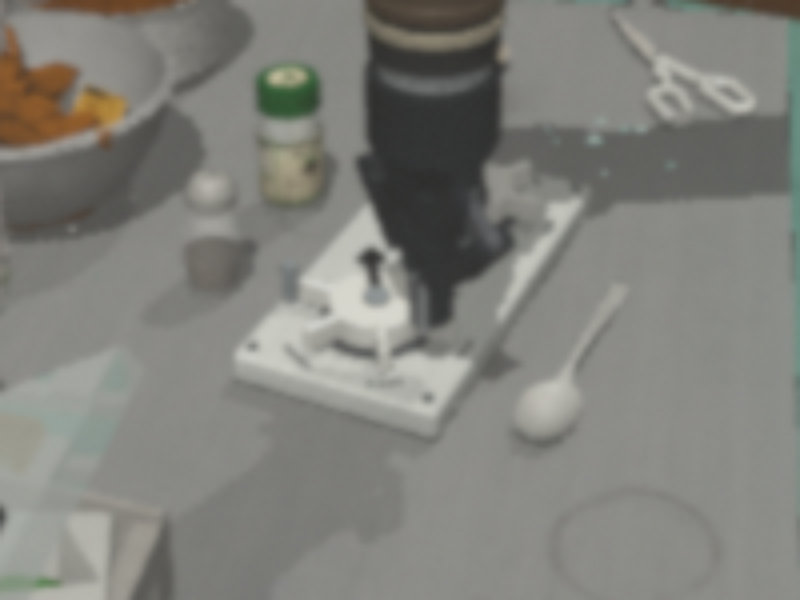

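```bash
for i in 1; do python3 -m jog '[[-0.39,0.01,0,-4],[-0.78,0.06,0,-8],[-1.16,0.12,0,-12],[-1.54,0.22,0,-16],[-1.91,0.34,0,-20]]'; python3 -m jog '[[-0.39,0.01,0,-4],[-0.78,0.06,0,-8],[-1.16,0.12,0,-12],[-1.54,0.22,0,-16],[-1.91,0.34,0,-20]]'; done; python3 -c "
from h import *
go('L',210,56,56)"
```

```text
time_s: 7.52
eef_pos: [516.1, 60.3, 56.9]
tool_rot: [0.842, 0.539, 0.0, 0.0]
contact_force: [0.1, -0.2, 0.6]
opening: -0.1
grip_force: 0.0
time_s: 8.15
eef_pos: [511.2, 41.5, 56.9]
tool_rot: [0.736, 0.677, 0.0, 0.0]
contact_force: [-0.2, 0.3, 0.3]
opening: -0.4
grip_force: 0.0
L 210 target [513.4  22.4  56. ] at [511.2  41.5  56.9] shift [-1.89  0.37  0.09] turn -19.9 q [ 0.08  0.16 -0.38  1.03 -0.    1.73] tilt z [ 0.  0. -1.] 22.0
```

Finish the arc, hold for the wheel to settle, then rise.

```bash
python3 -m jog '[[-0.39,0.01,0,-4],[-0.78,0.06,0,-8],[-1.16,0.12,0,-12],[-1.54,0.22,0,-16],[-1.88,0.35,0,-20]]'; python3 -m jog '[[0,0,0,0],[0,0,0,0],[0,0,0,0],[0,0,0,0],[0,0,0,0]]'; python3 -m jog '[[0,0,-1,0],[0,0,-2,0],[0,0,-4,0],[0,0,-6,0],[0,0,-8,0]]'; python3 -c "
from h import *
go('R',150,56,130)
p=arm.get_image('wrist');save(p,'w4.png')
for k,z in dict(left_peg=55,left_hub=46,right_peg=55,right_hub=46).items():
        for a in arm.spot_point(p,k)[:2]:
            v,u=a['pixel'];print(k,round(a['score'],2),round(u),round(v),atz(p,u,v,z).round(1))
"
```

```text
time_s: 8.78
eef_pos: [513.1, 22.4, 56.9]
tool_rot: [0.607, 0.795, 0.0, 0.0]
contact_force: [-0.0, -0.6, -0.6]
opening: -0.1
grip_force: 0.0
time_s: 9.4
eef_pos: [512.9, 22.6, 56.6]
tool_rot: [0.608, 0.794, -0.0, -0.0]
contact_force: [0.5, -0.5, -0.5]
opening: -0.0
grip_force: 0.0
time_s: 10.02
eef_pos: [513.2, 22.6, 138.2]
tool_rot: [0.608, 0.794, 0.0, 0.0]
contact_force: [0.6, 0.5, -0.2]
opening: -0.0
grip_force: 0.0
R 150 target [488.7 -70.5 130. ] at [513.2  22.6 138.2] shift [-8.34 -4.79  0.82] turn 59.9 q [ 0.04  0.12 -0.24  1.21 -0.    1.35] tilt z [ 0.001  0.    -1.   ] 22.0
left_peg 0.57 419 254 [627.8  20.7  55. ]
left_hub 0.56 357 216 [570.3  35.9  46. ]
```

View pics/w4.png

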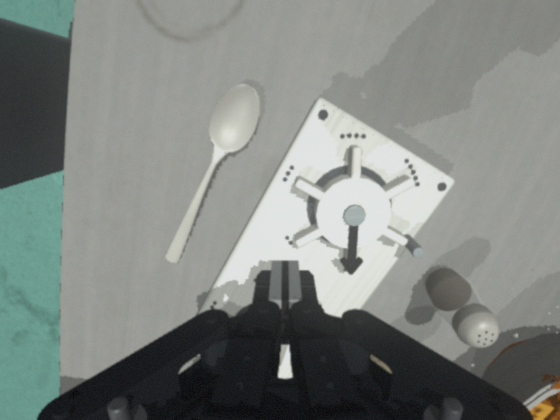

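```bash
python3 -c "
from h import *
p=arm.get_image('wrist');s=arm.state();R=Ro.from_quat(s['tool_rot']).as_matrix()
D=p['depth'];K=np.array(p['intrinsics']);Rc=cv2.Rodrigues(np.array(p['rvec'],float))[0];t=np.array(p['tvec'],float).ravel()
v,u=np.mgrid[240:420:2,200:380:2];v=v.ravel();u=u.ravel();z=D[v,u]
pts=cv2.undistortPoints(np.c_[u,v].astype(float)[:,None],K,np.array([p['k1'],0,0,0.]))[:,0]
C=np.c_[pts*z[:,None],z][z>0];W=(C-t)@Rc;T=(W-s['eef_pos'])@R
for a,b in((17,24),(10,17),(0,10),(-15,0),(-40,-15)):
    m=(T[:,2]>a)&(T[:,2]<b)&(np.abs(T[:,:2]).max(1)<60);q=T[m];print(a,b,m.sum(),q.min(0).round(1) if m.any() else '',q.max(0).round(1) if m.any() else '')
"
```

```text
17 24 0  
10 17 0  
0 10 0  
-15 0 86 [  5.9 -13.1 -15. ] [11.2 13.  -6.8]
-40 -15 424 [  5.2 -13.9 -39.9] [ 11.3  13.3 -15. ]
```

```bash
python3 -c "
from h import *
p=arm.get_image('wrist');s=arm.state();R=Ro.from_quat(s['tool_rot']).as_matrix()
for x in(-11,0,11):
  for z in(22,3,-7): print(x,z,np.round(proj(p,R@np.array([x,0,z])+s['eef_pos'])))
print((R.T@(ray(p,280,210)[0]-s['eef_pos'])).round(), (R.T@ray(p,280,210)[1]).round(2))
print(p['depth'][244:320:6,282].round(), p['depth'][244:320:6,290].round())
"
```

```text
-11 22 [285. 269.]
-11 3 [285. 286.]
-11 -7 [285. 296.]
0 22 [285. 253.]
0 3 [285. 268.]
0 -7 [285. 278.]
11 22 [285. 236.]
11 3 [285. 250.]
11 -7 [285. 259.]
[  83.   -0. -146.] [-0.32 -0.01  0.95]
[280. 282. 284. 152. 146. 142. 137. 132. 129. 125. 123. 125. 125.] [279. 282. 284. 152. 148. 142. 138. 133. 128. 124. 124. 116. 115.]
```

```bash
python3 -c "
from h import *
s=arm.state();R=Ro.from_quat(s['tool_rot']).as_matrix()
for n in('side','scene'):
  p=arm.get_image(n);D=p['depth'];K=np.array(p['intrinsics']);Rc=cv2.Rodrigues(np.array(p['rvec'],float))[0];t=np.array(p['tvec'],float).ravel()
  v,u=np.mgrid[0:420,0:560];v=v.ravel();u=u.ravel();z=D[v,u]
  pts=cv2.undistortPoints(np.c_[u,v].astype(float)[:,None],K,np.array([p['k1'],0,0,0.]))[:,0]
  W=(np.c_[pts*z[:,None],z]-t)@Rc;T=(W-s['eef_pos'])@R
  m=(np.abs(T[:,:2]).max(1)<30)&(z>0)&(np.abs(T[:,2])<60)
  q=T[m]
  for a in range(-60,40,6):
    k=q[(q[:,2]>=a)&(q[:,2]<a+6)]
    if len(k):print(n,a,len(k),k.min(0).round(),k.max(0).round())
  m=T[:,2]
"
```

```text
side -60 61 [ -7. -28. -60.] [ 16.  30. -54.]
side -54 56 [ -8. -28. -54.] [ 17.  29. -48.]
side -48 26 [ -1. -20. -48.] [ 14.  17. -42.]
side -42 25 [-10. -13. -41.] [ 13.  10. -36.]
side -36 26 [ -2. -14. -36.] [ 15.  12. -31.]
side -30 27 [  1. -14. -30.] [ 13.  12. -24.]
side -24 27 [  4. -14. -24.] [ 14.  12. -18.]
side -18 24 [  5. -14. -18.] [ 14.  12. -12.]
side -12 14 [  8.  -7. -12.] [12.  5. -6.]
scene -60 33 [-15. -28. -60.] [  7.  30. -54.]
scene -54 15 [-16. -30. -54.] [  4.  26. -49.]
scene -48 9 [-14. -14. -48.] [  8.  16. -42.]
scene -42 9 [-14. -13. -42.] [ -8.   2. -36.]
scene -36 16 [-14. -17. -35.] [  1.   3. -30.]
scene -30 15 [-13. -17. -30.] [  4.  -0. -24.]
scene -24 13 [-14. -17. -24.] [  5.   6. -18.]
scene -18 16 [-14. -15. -18.] [  3.  12. -12.]
scene -12 8 [-14. -11. -12.] [ 6.  7. -8.]
scene -6 3 [-5. -7. -5.] [ 6. -3. -0.]
```

```bash
python3 -m jog '[[-2,-1,0,10],[-4,-2,0,20],[-6,-3.5,0,30],[-8.3,-4.8,0,40],[-8.3,-4.8,0,50]]' >/dev/null; python3 -m jog '[[0,0,2,10],[0,0,4,10],[0,0,6,10],[0,0,7,10],[0,0,7,10]]'; python3 -c "
from h import *
go('R',150,56,29)
p=arm.get_image('wrist')
for k,z in dict(left_peg=55,left_hub=46,right_peg=55,right_hub=46).items():
        for a in arm.spot_point(p,k)[:1]:
            v,u=a['pixel'];print(k,round(a['score'],2),round(u),round(v),atz(p,u,v,z).round(1))
"
```

```text
time_s: 11.72
eef_pos: [487.7, -70.0, 65.9]
tool_rot: [0.923, 0.384, -0.001, -0.0]
contact_force: [0.3, -0.0, -0.3]
opening: -0.3
grip_force: 0.0
R 150 target [488.7 -70.5  29. ] at [487.7 -70.   65.9] shift [0.04 0.11 3.69] turn -0.1 q [-0.14  0.12 -0.41  1.05 -0.    2.21] tilt z [-0.002  0.    -1.   ] 22.0
right_peg 0.66 491 209 [ 588.9 -126.5   55. ]
right_hub 0.91 384 254 [ 529.6 -111.3   46. ]
```

```bash
python3 -m jog '[[0,0.1,0.6,0],[0,0.1,1.2,0],[0,0.1,1.8,0],[0,0.1,2.4,0],[0,0.1,2.4,0]]';python3 -c "
from h import *
s=arm.state();R=Ro.from_quat(s['tool_rot']).as_matrix()
for n in('side','scene'):
  p=arm.get_image(n);D=p['depth'];K=np.array(p['intrinsics']);Rc=cv2.Rodrigues(np.array(p['rvec'],float))[0];t=np.array(p['tvec'],float).ravel()
  if n=='scene':
    u,v=map(int,proj(p,[500,-90,40]));cv2.imwrite('pics/s2.png',cv2.resize(p['frame'][v-75:v+75,u-100:u+100,::-1],None,fx=4,fy=4))
"
```

```text
time_s: 12.6
eef_pos: [488.5, -70.7, 41.9]
tool_rot: [0.923, 0.384, -0.001, -0.0]
contact_force: [0.5, -0.4, 0.7]
opening: 0.1
grip_force: 0.0
```

View pics/s2.png

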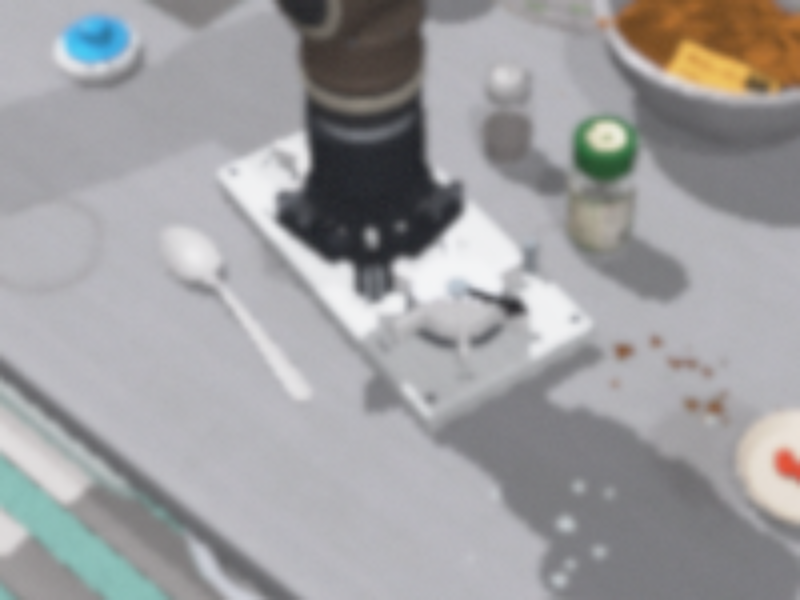

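```bash
python3 -m jog '[[0,0,0.3,0],[0,0,0.6,0],[0,0,0.9,0],[0,0,1.2,0],[0,0,1.2,0]]'; python3 -m jog '[[-0.39,0.01,0,-4],[-0.78,0.06,0,-8],[-1.16,0.12,0,-12],[-1.54,0.22,0,-16],[-1.91,0.34,0,-20]]'; python3 -m jog '[[-0.39,0.01,0,-4],[-0.78,0.06,0,-8],[-1.16,0.12,0,-12],[-1.54,0.22,0,-16],[-1.91,0.34,0,-20]]';  python3 -c "
from h import *
go('R',210,56,29)"
```

```text
time_s: 13.32
eef_pos: [488.8, -70.8, 30.3]
tool_rot: [0.923, 0.384, -0.0, -0.0]
contact_force: [1.1, 0.8, -0.3]
opening: 0.2
grip_force: 0.0
time_s: 13.95
eef_pos: [478.1, -86.5, 30.7]
tool_rot: [0.842, 0.54, 0.0, -0.0]
contact_force: [0.6, 0.6, 0.1]
opening: 0.2
grip_force: 0.7
time_s: 14.58
eef_pos: [473.1, -105.4, 30.7]
tool_rot: [0.735, 0.678, 0.0, -0.0]
contact_force: [1.7, 0.8, -0.8]
opening: 0.0
grip_force: 0.3
R 210 target [ 474.5 -124.6   29. ] at [ 473.1 -105.4   30.7] shift [-1.9   0.29  0.17] turn -19.9 q [-0.22  0.13 -0.48  0.96  0.    1.43] tilt z [ 0.  0. -1.] 22.0
```

Light contact now. Finish the arc, settle, rise and look.

```bash
python3 -m jog '[[-0.39,0.01,0,-4],[-0.78,0.06,0,-8],[-1.16,0.12,0,-12],[-1.54,0.22,0,-16],[-1.9,0.34,0,-20]]'; python3 -m jog '[[0,0,0,0],[0,0,0,0],[0,0,0,0],[0,0,0,0],[0,0,0,0]]' >/dev/null; python3 -m jog '[[0,0,-1,0],[0,0,-2,0],[0,0,-4,0],[0,0,-6,0],[0,0,-8,0]]'; python3 -c "
from h import *
go('L',150,56,110)
p=arm.get_image('wrist');save(p,'w5.png')
for k,z in dict(left_peg=55,left_hub=46,right_peg=55,right_hub=46).items():
        for a in arm.spot_point(p,k)[:2]:
            v,u=a['pixel'];print(k,round(a['score'],2),round(u),round(v),atz(p,u,v,z).round(1))
"
```

```text
time_s: 15.2
eef_pos: [474.9, -124.9, 30.7]
tool_rot: [0.607, 0.795, 0.0, 0.0]
contact_force: [-0.4, 0.2, -0.4]
opening: -0.1
grip_force: 0.0
time_s: 16.45
eef_pos: [475.0, -124.8, 112.2]
tool_rot: [0.608, 0.794, 0.0, 0.0]
contact_force: [-0.8, -0.7, -0.2]
opening: -0.2
grip_force: 0.0
L 150 target [527.6  76.5 110. ] at [ 475.  -124.8  112.2] shift [18.06 10.34  0.22] turn 59.9 q [-0.26  0.09 -0.34  1.15  0.    1.05] tilt z [ 0.001 -0.    -1.   ] 22.0
left_hub 0.65 498 26 [567.5  37.7  46. ]
right_peg 0.75 286 11 [440.2   6.   55. ]
right_peg 0.65 432 267 [ 588.3 -124.8   55. ]
right_hub 0.68 362 228 [ 529.9 -111.6   46. ]
```

View pics/w5.png

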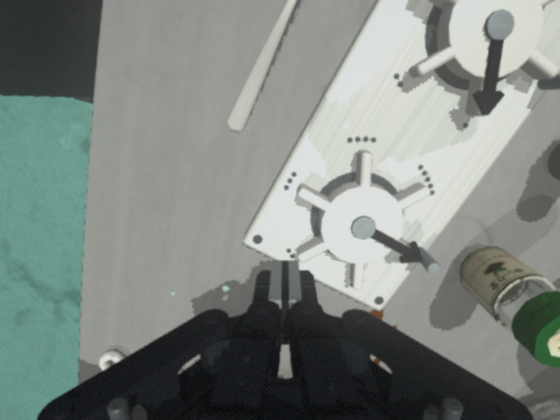

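```bash
python3 -m jog '[[4,2,0,10],[8,4.5,0,20],[12,7,0,30],[16,9,0,40],[18.1,10.3,0,50]]' >/dev/null; python3 -m jog '[[0,0,1,10],[0,0,2,10],[0,0,4,10],[0,0,5,10],[0,0,5,10]]'; python3 -c "
from h import *
go('L',150,56,30)"
```

```text
time_s: 17.95
eef_pos: [526.0, 76.5, 59.6]
tool_rot: [0.923, 0.384, -0.001, -0.0]
contact_force: [0.4, 0.2, -0.6]
opening: 0.1
grip_force: 0.0
L 150 target [527.6  76.5  30. ] at [526.   76.5  59.6] shift [0.13 0.12 2.95] turn -0.0 q [ 0.14  0.19 -0.33  1.05 -0.    2.5 ] tilt z [-0.002 -0.    -1.   ] 22.0
```

```bash
python3 -m jog '[[0.1,0.1,0.7,0],[0.1,0.1,1.4,0],[0.1,0.1,2.1,0],[0.1,0.1,3,0],[0.1,0.1,3,0]]'; python3 -m jog '[[-0.39,0.01,0,-4],[-0.78,0.06,0,-8],[-1.16,0.12,0,-12],[-1.54,0.22,0,-16],[-1.91,0.34,0,-20]]'; python3 -m jog '[[-0.39,0.01,0,-4],[-0.78,0.06,0,-8],[-1.16,0.12,0,-12],[-1.54,0.22,0,-16],[-1.91,0.34,0,-20]]';  python3 -c "
from h import *
go('L',210,56,29)"
```

```text
time_s: 18.58
eef_pos: [527.6, 76.8, 29.6]
tool_rot: [0.923, 0.384, -0.001, -0.0]
contact_force: [0.5, -0.2, 0.1]
opening: -0.0
grip_force: 0.0
time_s: 19.2
eef_pos: [517.4, 61.3, 30.8]
tool_rot: [0.842, 0.54, 0.0, -0.0]
contact_force: [0.7, 0.5, -0.7]
opening: -0.4
grip_force: 0.7
time_s: 19.82
eef_pos: [512.3, 42.3, 30.8]
tool_rot: [0.735, 0.678, 0.0, -0.0]
contact_force: [-0.9, 0.8, -0.2]
opening: -0.2
grip_force: 0.3
L 210 target [513.4  22.4  29. ] at [512.3  42.3  30.8] shift [-1.98  0.27  0.18] turn -19.9 q [ 0.08  0.18 -0.42  0.97  0.    1.73] tilt z [ 0.  0. -1.] 22.0
```

```bash
python3 -m jog '[[-0.39,0.01,0,-4],[-0.78,0.06,0,-8],[-1.16,0.12,0,-12],[-1.54,0.22,0,-16],[-1.94,0.32,0,-20]]'; python3 -m jog '[[0,0,0,0],[0,0,0,0],[0,0,0,0],[0,0,0,0],[0,0,0,0]]' >/dev/null; python3 -m jog '[[0,0,-1,0],[0,0,-2,0],[0,0,-5,0],[0,0,-9,0],[0,0,-13,0]]';python3 -m jog '[[0,-1,-4,0],[0,-3,-6,0],[0,-4,-6,0],[0,-4,-6,0],[0,-4,-6,0]]'; python3 -c "
from h import *
p=arm.get_image('wrist');save(p,'w6.png')
for k,z in dict(left_peg=55,left_hub=46,right_peg=55,right_hub=46).items():
        for a in arm.spot_point(p,k)[:2]:
            v,u=a['pixel'];print(k,round(a['score'],2),round(u),round(v),atz(p,u,v,z).round(1))
"
```

```text
time_s: 20.45
eef_pos: [514.0, 22.5, 30.8]
tool_rot: [0.607, 0.795, 0.0, 0.0]
contact_force: [0.7, 0.6, 0.1]
opening: 0.1
grip_force: 0.0
time_s: 21.7
eef_pos: [513.8, 22.6, 162.7]
tool_rot: [0.608, 0.794, 0.0, 0.0]
contact_force: [0.5, -0.4, -0.1]
opening: -0.2
grip_force: 0.0
time_s: 22.32
eef_pos: [475.1, 12.2, 219.5]
tool_rot: [0.608, 0.794, -0.0, -0.001]
contact_force: [0.5, -0.4, 0.3]
opening: 0.1
grip_force: 0.0
left_peg 0.71 428 223 [631.7  18.7  55. ]
left_hub 0.84 376 187 [566.6  39.2  46. ]
right_peg 0.93 344 321 [ 585.5 -125.5   55. ]
```

View pics/w6.png

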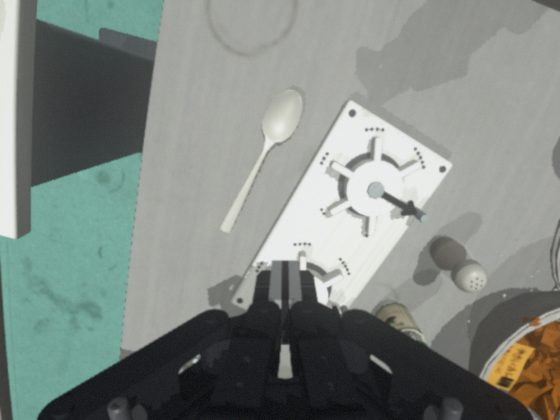

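The left arrow runs from its hub at (376,187) towards the peg at (420,214), so it points at zero. The right arrow was seen at its peg in the previous picture, and nothing has touched it since.

```bash
python3 -m jog '[[0,0,0,0],[0,0,0,0],[0,0,0,0],[0,0,0,0],[0,0,0,0]]'; python3 -c "
from bench import arm
print(arm.finish_job())"
```

```text
time_s: 23.2
eef_pos: [475.3, 12.2, 220.6]
tool_rot: [0.608, 0.794, 0.0, 0.0]
contact_force: [-0.6, -0.1, -0.0]
opening: 0.0
grip_force: 0.0
the job is handed in; nothing more can be done
None
```

I clicked both wheels one step to their zero pegs, saw each arrow at its peg in the wrist pictures, and handed the job in at about 23 s; hand-in gave no verdict, and my first try at the left wheel passed above the teeth because the fingertips reach about 29 mm less than stated.

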